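# Nest two flanged roller hubs on a packing base

## Robot

A 6-joint arm with a two-finger parallel gripper is mounted at the origin on the work surface. World frame = base frame: x ahead of the robot, y to its left, z up, the work surface at z = 0. Lengths are in mm, angles in rad, forces in N, time in s.
With the tool pointing down it reaches from about 350 to 975 mm from the base axis. Payload 7.1 kg.
Tool frame: the origin (TCP) lies between the finger pads; the fingertips stand 19 mm ahead of it and the grasp point (between the pads) is the TCP (ctrl.tcp_to_tips is the distance from the TCP to the fingertips, in mm); z points along the fingers, y is the line along which they close (so a half turn about z gives the same grasp; the last joint's range is limited). The gripper opens to 88 mm and grips with 3 to 60 N. Pads are 20 mm wide; open, the fingers measure 115 mm over their backs; the gripper's body (75 mm by 178 mm) begins 61 mm behind the grasp point.
Start: joints at [1.16, 0.423, 1.63, -0, 1.089, -0.019], TCP at [238.626, 577.635, 241.675] pointing down, gripper open.
Joint ranges: [-3, 3], [-0.9, 2.11], [0.09, 2.58], [-1.31, 4.45], [0.11, 2.69], [-2.54, 2.54]. Speed limits (rad/s): [2.39, 2.39, 3.01, 3.14, 3.14, 3.14].

## Interface

Orientations are given as a rotation vector (axis times angle).
In Python, from workcell import status, optics, ctrl gives the robot as it stands. The module is installed in compiled form; this text tells all that it offers.
- The arm moves only by the shell command python3 -m inch 'ROWS'. ROWS is JSON, a list that holds one entry, the list of rows, each a list of 7 numbers: the shift along the tool's x, y, z in mm, then the turn, a rotation vector about the tool's x, y, z in rad, then the opening in per cent of the stroke, from 0 (shut) to 100 (fully open). A call has 1 to 20 rows; each row is the pose to reach, as a shift and turn from the pose commanded when the call began, along the tool's axes at that moment; what a row does not reach only later rows make up. A row lasts 1/10 s, in which the tool goes at most 50 mm and 8.59 degrees, less where a joint would pass 70% of its speed; a pose out of reach is approached as far as the arm can. A call with a gripper value outside its range is refused whole. The fingers move at their own pace and stop on an object; the grip force is fixed at half the most. Time passes only in rows, so rows that repeat a pose let the fingers close. It gives the time, the measured TCP pose, the force, the opening and the grip force at its end, in the units of the state.
- status.get_obs(): the state, without advancing time (a new reading comes with each control period).
- optics.get_image(name): name is "scene" or "top" or "wrist"; returns a dict with "frame" (400x640x3 uint8, red, green, blue), "fx", "fy", "cx", "cy" (pixels), "k1" (the pictures are not rectified: a ray, as slopes to the right and down, at radius r is drawn at 1 + k1 r^2 times it, then the intrinsics apply), "rvec" (rotation vector, rad) and "tvec" (3), from world to camera coordinates, as OpenCV has them; the wrist camera has in their place "hand_eye" (4x4, takes a point from camera to tool coordinates, whose origin is the TCP and whose axes are the flange's). Camera axes: x right, y down, z forward; pixel columns grow to the right and rows downward; lengths in mm; the calibration is good to about 2 mm. A picture is of the moment at which its call begins: read the wrist's pose just before it. There is no depth.
- ctrl.close_job(): hands the job in; it is judged then, once.
The state is a dict: "t": time; "qpos": joint angles; "qvel": joint speeds; "joint_torque": joint torques, N m; "ee_pos": TCP position; "orientation": TCP orientation; "ft_force": force on the tool from outside, world axes, zero at the start; "moment": the same for the moment, N m; "width": finger opening in mm; "grasp_force": force on a finger pad.
Only numpy, scipy, OpenCV 4.12 (cv2) and the standard library are available. Lean on these libraries where they do the work, as an engineer would, in place of code of your own. Each camera call takes 0.05 s, during which the arm holds its last target. There are 200 camera calls.

## Task

Pack the two flanged hubs in one stack on the plywood packing base, both with the flange down. First seat the large blue hub fully home on the base's black centring spigot and let go of it; then take the small orange hub from the sloping tray and seat it level and fully home on the blue hub's own spigot. Lower them gently without dropping them, and leave the tape roll, the carton and the knife where they are.

Things in the scene. Friction and masses are not known exactly. Their poses are not given: they have to be found in the camera images.
- large_hub: Large blue flanged hub, loose, 0.45-0.8 kg, starts flange down on the bench. From the flange's face up: flange 130 mm across, 12 thick; hub 60 across to height 50 (grip here); aluminium spigot 40 across, 10 tall, chamfered, top at 60. The face has a central recess 44 mm across, 12 deep, that fits over a spigot. Origin: centre of the flange's face; z from face to spigot.
- large_shoulder (a point): Point on the large hub's axis at 50 mm height, level with the shoulder at the foot of its spigot: where the small hub's flange face must come to rest. Axes as the large hub's.
- small_hub: Small orange flanged hub, loose, 0.3-0.55 kg: sizes as the large hub, but flange 100 mm across, 12 thick (hub 60 across to height 50, spigot 40 across to 60; recess in the face 44 across, 12 deep). Starts flange down on the sloping tray, so leaning 25 degrees towards the tray's low edge. Origin: centre of the flange's face; z from face to spigot.
- base: Packing base, fixed: plywood square 160 x 160 mm, 18 mm thick, with a black spigot 40 mm across and 10 mm tall (chamfered, top at 28 mm) standing in its middle. Origin: centre of the underside, on the bench; z up.
- base_seat (a point): Centre of the packing base's top face, at the foot of its spigot, 18 mm over the bench: where the large hub's flange face must come to rest.
- tray: Steel feed tray with yellow edges, fixed, 200 mm along its slope, 170 wide. Its floor slopes 25 degrees, low at the tray's -x side (roughly towards the robot), where a lip 20 mm high stops the parts; side edges stand 12 mm over the floor. Floor: 75 mm over the bench in the middle, 117 at the upper edge. Origin: on the bench under the middle; y level, across the slope.
- tape_roll: Bystander: amber roll of packing tape lying flat, 100 mm across, 48 mm tall. Origin: centre of its underside.
- carton: Bystander: small closed cardboard carton, 140 x 110 x 70 mm. Origin: centre of its underside.
- knife: Bystander: yellow box knife lying flat, 140 mm long, 24 mm wide, 16 mm tall. Origin: centre of its handle's underside.

How it is judged:
By the outcome, as a careful person would: the job done as asked, in the order asked, and still so for the second after the job is handed in, with the robot touching nothing.
It also fails if it takes over 64 s, if anything falls off the work surface, if the arm or the gripper's body presses on something with over 40 N, if the wrist force passes 120 N, or if a joint passes its speed limit or range.

## Working session

There is one attempt and no reset: what is moved stays moved. The work goes in short steps, Python scripts to look and compute and a shell command to move; the robot and the scene stay as the last step left them, time stands still between calls to the robot, and variables do not carry over. Pictures are saved under pics/ and viewed, at most 10 in all, crops included, and the job is handed in when it is done.

```bash
mkdir -p pics
cat > h.py <<'E'
import numpy as np, cv2, json
from scipy.spatial.transform import Rotation as R
from workcell import status, optics, ctrl
def grab(n,fn):
    o=status.get_obs(); im=optics.get_image(n)
    cv2.imwrite(f'pics/{fn}.png',im['frame'][:,:,::-1])
    K=np.array([[im['fx'],0,im['cx']],[0,im['fy'],im['cy']],[0,0,1.]])
    if 'hand_eye' in im:
        H=np.array(im['hand_eye']); Rw=R.from_rotvec(o['orientation']).as_matrix()
        A=Rw@H[:3,:3]; c=Rw@H[:3,3]+np.array(o['ee_pos'])
    else:
        r=R.from_rotvec(im['rvec']).as_matrix(); A=r.T; c=-r.T@np.array(im['tvec'])
    np.savez(f'pics/{fn}.npz',K=K,A=A,c=c,k1=im['k1'])
    return im
def ray(fn,uv):
    d=np.load(f'pics/{fn}.npz'); 
    p=cv2.undistortPoints(np.array([[uv]],float),d['K'],np.array([float(d['k1']),0,0,0]))[0,0]
    v=d['A']@np.array([p[0],p[1],1]); return d['c'],v/np.linalg.norm(v)
def atz(fn,uv,z):
    c,v=ray(fn,uv); return c+v*(z-c[2])/v[2]
def tri(obs):
    M=np.zeros((3,3)); b=np.zeros(3); L=[ray(*o) for o in obs]
    for c,v in L:
        P=np.eye(3)-np.outer(v,v); M+=P; b+=P@c
    x=np.linalg.solve(M,b); return x,[np.linalg.norm(np.cross(x-c,v)) for c,v in L]
def proj(fn,X):
    d=np.load(f'pics/{fn}.npz'); r=d['A'].T
    return cv2.projectPoints(np.array(X,float).reshape(-1,3),cv2.Rodrigues(r)[0],-r@d['c'],d['K'],np.array([float(d['k1']),0,0,0]))[0][:,0]
E
python3 - <<'E'
from h import *
for n in ('scene','top'):
    im=grab(n,n); d=np.load(f'pics/{n}.npz'); print(n,d['c'].round(),d['A'][:,2].round(2),d['K'][0,0],d['k1'])
o=status.get_obs(); print(o)
E
```

```text
scene [1122.  810.  714.] [-0.43 -0.71 -0.56] 462.25585360747493 0.02835819600689891
top [ 410.    2. 1428.] [ 0.16 -0.   -0.99] 515.954256541625 -0.1616426306468972
{'t': 0.1, 'qpos': array([ 1.15999180e+00,  4.23722884e-01,  1.63058467e+00, -2.37798651e-05,
        1.08863796e+00, -1.90295073e-02]), 'qvel': array([-0.00013743, -0.00019077, -0.00197484, -0.00076624, -0.00104344,
       -0.00092356]), 'joint_torque': array([-3.14750914e-04, -5.45605087e+01, -2.74325019e+01,  6.46156934e-02,
        1.87500031e-02, -4.01794557e-05]), 'ee_pos': array([238.45406293, 577.2135393 , 241.01671967]), 'orientation': array([-6.11401336e-01, -3.08125056e+00,  2.08306533e-03]), 'ft_force': array([-0.43725694,  0.17427411, -0.42692085]), 'moment': array([-0.02472876, -0.03661336,  0.0196505 ]), 'grasp_force': 0.0, 'width': 88.1403216419627}
```

View pics/top.png

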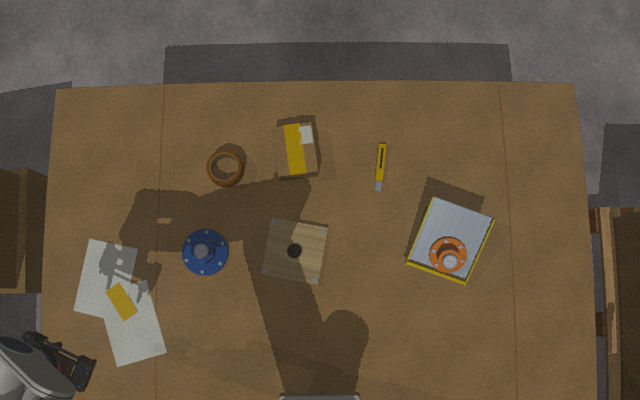

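View pics/scene.png

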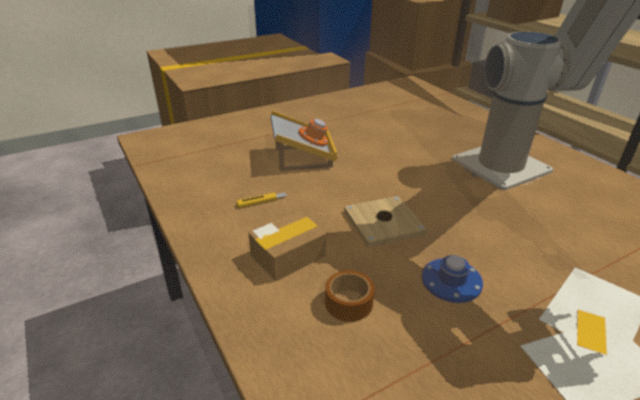

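Top view: blue hub at about (204,252), base spigot (294,250), orange hub (449,258) on the tray. In the scene view they are at (455,265), (385,216) and (316,126). Next I enlarge those spots.

Run:
```python
from h import *
rows=[]
for n,cs in (('top',[(204,252),(294,250),(449,250)]),('scene',[(453,272),(385,218),(312,138)])):
    im=cv2.imread(f'pics/{n}.png'); r=[]
    for u,v in cs:
        c=im[v-37:v+37,u-33:u+33]; c=cv2.convertScaleAbs(cv2.resize(c,None,fx=4,fy=4,interpolation=cv2.INTER_CUBIC),alpha=1.5)
        for k in range(0,66,10): cv2.putText(c,str(u-33+k),(k*4,8),0,.3,(255,255,255)); cv2.line(c,(k*4+2,10),(k*4+2,14),(255,255,255))
        for k in range(0,74,10): cv2.putText(c,str(v-37+k),(0,k*4+4),0,.3,(255,255,255)); cv2.line(c,(20,k*4+2),(24,k*4+2),(255,255,255))
        r.append(c)
    rows.append(np.hstack(r))
cv2.imwrite('pics/m1.png',np.vstack(rows))
```

```text
(no output)
```

View pics/m1.png

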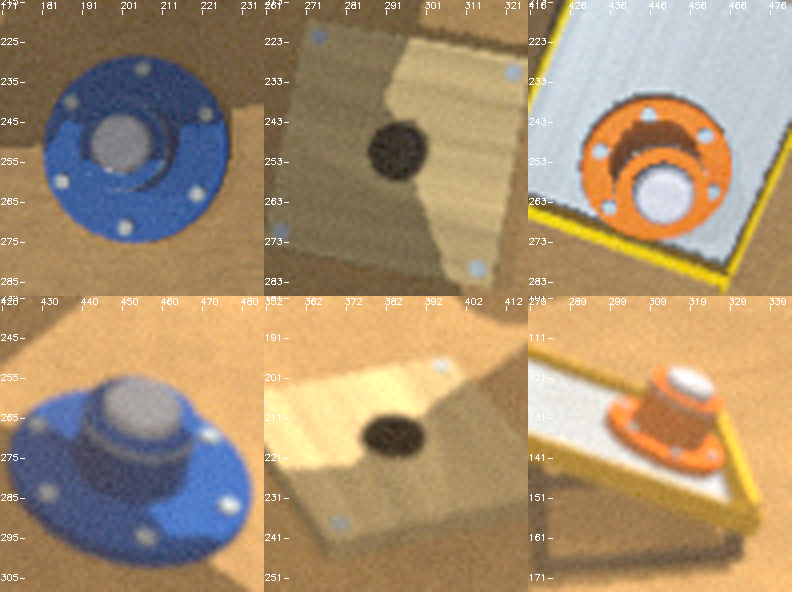

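The crops show: spigot-top centres in the top view blue (200.9,250.4), base (294.1,250.4), orange (449.6,261.6); in the scene view (455.1,262.6), (383.9,215.3), (319.6,122.6).

Run:
```python
from h import *
for n,a,b in (('blue',(200.9,250.4),(455.1,262.6)),('base',(294.1,250.4),(383.9,215.3)),('orange',(449.6,261.6),(319.6,122.6))):
    x,e=tri([('top',a),('scene',b)]); print(n,x.round(1),np.round(e,1))
# outline ellipse centres of flanges
print('blue flange', atz('top',(204.5,251.6),12))
# tray low edge direction from top picture
a=atz('top',(465.6,283.9),50);b=atz('top',(405,263),50);print(a,b,np.degrees(np.arctan2(*(b-a)[:2])))
```

```text
blue [498.5 311.   53.3] [0.5 0.5]
base [499.   61.7  21.6] [0.4 0.4]
orange [ 458.5 -341.   110.1] [0.8 0.8]
blue flange [498.20409606 309.65836301  12.        ]
[ 400.72583681 -398.77151887   50.        ] [ 460.06916704 -235.63597485   50.        ] 19.9897178714613
```

```bash
cat >> h.py <<'E'
def delta(p,Rt=None):
    o=status.get_obs(); R0=R.from_rotvec(o['orientation']); Rt=R0 if Rt is None else Rt
    print('shift',R0.inv().apply(np.array(p)-o['ee_pos']).round(1),'turn',(R0.inv()*Rt).as_rotvec().round(4),'dist',np.linalg.norm(np.array(p)-o['ee_pos']).round(), 'F',o['ft_force'].round(1),'w',round(o['width'],1),'t',round(o['t'],2),'p',o['ee_pos'].round(1),'q',o['qpos'].round(2))
def down(yaw): # tool y at angle yaw, z down
    y=np.array([np.cos(yaw),np.sin(yaw),0]); z=np.array([0,0,-1.]); return R.from_matrix(np.array([np.cross(y,z),y,z]).T)
E
python3 - <<'E'
from h import *
im=optics.get_image('wrist'); H=np.array(im['hand_eye']); print(H.round(2), im['fx'],im['k1'])
R0=R.from_rotvec(status.get_obs()['orientation'])
print(R0.as_matrix().round(2))
for p in ((498,310,200),(499,62,200)): delta(p)
delta((498,310,200),down(np.radians(70)))
E
```

```text
[[  -0.     -0.97   -0.25   68.18]
 [   1.     -0.     -0.     -0.48]
 [   0.     -0.25    0.97 -142.78]
 [   0.      0.      0.      1.  ]] 303.4948165492337 0.00974759271291903
[[-0.92  0.38 -0.  ]
 [ 0.38  0.92 -0.  ]
 [ 0.   -0.   -1.  ]]
shift [-341.9 -147.9   41.3] turn [0. 0. 0.] dist 375.0 F [ 0.  -0.6 -0.1] w 87.7 t 0.15 p [238.5 577.3 241.1] q [ 1.16  0.42  1.63 -0.    1.09 -0.02]
shift [-437.5 -376.7   41.5] turn [0. 0. 0.] dist 579.0 F [ 0.  -0.6 -0.1] w 87.7 t 0.15 p [238.5 577.3 241.1] q [ 1.16  0.42  1.63 -0.    1.09 -0.02]
shift [-341.9 -147.9   41.3] turn [-0.0012 -0.     -0.0427] dist 375.0 F [ 0.  -0.6 -0.1] w 87.7 t 0.15 p [238.5 577.3 241.1] q [ 1.16  0.42  1.63 -0.    1.09 -0.02]
```

```bash
python3 -m inch '[[[-35,-15,6,0,0,0,100],[-70,-30,12,0,0,0,100],[-110,-47,20,0,0,0,100],[-150,-64,30,0,0,0,100],[-190,-82,40,0,0,0,100],[-230,-100,50,0,0,0,100],[-260,-118,55,0,0,0,100],[-280,-128,60,0,0,0,100],[-290,-133,60,0,0,0,100],[-290,-133,60,0,0,0,100],[-290,-133,60,0,0,0,100],[-290,-133,60,0,0,0,100]]]'
python3 -c "
from h import *
grab('wrist','w1');delta((498,310,180))"
python3 -m inch '[[[-25,-10,0,0,0,0,100],[-55,-25,0,0,0,0,100],[-85,-35,0,0,0,0,100],[-100,-40,0,0,0,0,100],[-100,-40,0,0,0,0,100],[-100,-40,0,0,0,0,100],[-100,-40,0,0,0,0,100]]]'
python3 - <<'E'
from h import *
grab('wrist','w2');delta((498,310,34))
a,b=[cv2.resize(cv2.imread(f'pics/{n}.png'),(640,400)) for n in('w1','w2')]
P=[]
for n,im in(('w1',a),('w2',b)):
    for X in((498,311,53),(499,62,22)): print(n,proj(n,X).round())
cv2.imwrite('pics/m2.png',np.hstack([cv2.resize(a,(400,250)),cv2.resize(b,(400,250))]))
E
```

```text
t: 1.35
ee_pos: [455.3, 345.0, 182.0]
orientation: [0.61, 3.082, 0.001]
ft_force: [0.0, 0.1, -0.3]
width: 87.6
grasp_force: 0.0
shift [-52.9 -16.1   2. ] turn [0. 0. 0.] dist 55.0 F [0.8 0.  0.5] w 88.0 t 1.4 p [455.3 345.  182. ] q [ 0.63  0.42  1.8   0.    0.92 -0.55]
t: 2.1
ee_pos: [531.9, 269.8, 181.6]
orientation: [-0.61, -3.081, 0.0]
ft_force: [-0.2, -0.1, 0.4]
width: 87.6
grasp_force: 0.0
shift [ 46.7  24.3 147.6] turn [0. 0. 0.] dist 157.0 F [ 0.7  0.8 -0.3] w 87.6 t 2.15 p [532.  269.8 181.6] q [ 0.45  0.46  1.74  0.    0.95 -0.73]
w1 [[305. 250.]]
w1 [[106. 317.]]
w2 [[350. 145.]]
w2 [[128. 235.]]
```

View pics/m2.png

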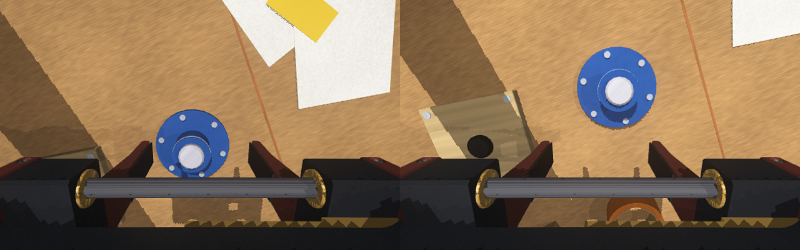

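The wrist views show the blue hub's bright spigot top at (306,250) and (350,146) full scale and the base's spigot at (128,235) in the second. I'll fit the discs precisely.

```bash
cat >> h.py <<'E'
def disc(fn,uv,lo,hi,r=40):
    im=cv2.imread(f'pics/{fn}.png'); hsv=cv2.cvtColor(cv2.GaussianBlur(im,(3,3),0),cv2.COLOR_BGR2HSV)
    m=cv2.inRange(hsv,np.array(lo),np.array(hi)); k=np.zeros_like(m); cv2.circle(k,tuple(int(x) for x in uv),r,255,-1); m&=k
    c=max(cv2.findContours(m,cv2.RETR_EXTERNAL,cv2.CHAIN_APPROX_NONE)[0],key=cv2.contourArea)
    return cv2.fitEllipse(cv2.convexHull(c))
E
python3 - <<'E'
from h import *
for n,uv in(('w1',(305,250)),('w2',(350,145))):
    im=cv2.imread(f'pics/{n}.png');print(cv2.cvtColor(im,cv2.COLOR_BGR2HSV)[uv[1],uv[0]])
e1=disc('w1',(305,250),(0,0,150),(180,70,255));e2=disc('w2',(350,145),(0,0,150),(180,70,255)); print(e1,e2)
x,e=tri([('w1',e1[0]),('w2',e2[0])]);print('blue',x.round(1),np.round(e,1))
x,e=tri([('w1',e1[0]),('w2',e2[0]),('top',(200.9,250.4)),('scene',(455.1,262.6))]);print('blue all',x.round(1),np.round(e,1))
f1=disc('w1',(298,238),(100,90,30),(130,255,255),90);f2=disc('w2',(348,140),(100,90,30),(130,255,255),90);print(f1,f2)
for n,f in(('w1',f1),('w2',f2)): print('flange',atz(n,f[0],10).round(1),'spig',atz(n,(e1 if n=='w1' else e2)[0],60).round(1))
b=disc('w2',(128,235),(0,0,0),(180,255,50),30);print(b,atz('w2',b[0],28))
E
```

```text
[129  12 216]
[129   8 234]
((305.43707275390625, 250.1325225830078), (38.282630920410156, 40.914642333984375), 93.64509582519531) ((350.4519958496094, 144.96417236328125), (44.40939712524414, 45.624324798583984), 57.371761322021484)
blue [497.5 311.5  55.8] [0.1 0.1]
blue all [498.3 311.1  53.3] [0.2 0.7 0.8 0.3]
((307.5870361328125, 230.84271240234375), (111.07892608642578, 116.2046127319336), 94.8208999633789) ((346.2966003417969, 138.89633178710938), (125.4348373413086, 129.04898071289062), 24.767568588256836)
flange [495.2 312.5  10. ] spig [495.8 312.3  60. ]
flange [495.2 312.5  10. ] spig [497.1 311.3  60. ]
((128.0974578857422, 234.099853515625), (35.63927459716797, 40.53972625732422), 103.44715881347656) [498.05787283  67.50753745  28.        ]
```

```bash
python3 -m inch '[[[-10,-24,0,0,0,0,100],[-25,-58,0,0,0,0,100],[-40,-92,0,0,0,0,100],[-55,-126,0,0,0,0,100],[-68,-160,0,0,0,0,100],[-80,-190,0,0,0,0,100],[-90,-215,0,0,0,0,100],[-97,-228,0,0,0,0,100],[-97,-228,0,0,0,0,100],[-97,-228,0,0,0,0,100],[-97,-228,0,0,0,0,100]]]' >/dev/null
python3 -c "
from h import *
grab('wrist','w3');delta((498,310,180))"
python3 -m inch '[[[25,8,0,0,0,0,100],[55,22,0,0,0,0,100],[85,33,0,0,0,0,100],[99,40,0,0,0,0,100],[99,40,0,0,0,0,100],[99,40,0,0,0,0,100],[99,40,0,0,0,0,100]]]' >/dev/null
python3 - <<'E'
from h import *
grab('wrist','w4')
L=[]
for n in('w3','w4'):
    u=proj(n,(498,65,28))[0]; b=disc(n,u,(0,0,0),(180,255,60),40);print(n,u,b,atz(n,b[0],28).round(1));L.append((n,b[0]))
x,e=tri(L);print('base',x.round(1),np.round(e,1))
delta((496.5,312,34),down(np.radians(67.6)))
E
```

```text
shift [144.3 251.8   1.7] turn [0. 0. 0.] dist 290.0 F [-0.1 -0.3  0.3] w 88.2 t 3.3 p [535.6  22.3 181.7] q [ 0.02  0.38  1.87  0.    0.89 -1.16]
w3 [347.37632229 139.0873482 ] ((344.73736572265625, 140.33726501464844), (39.121124267578125, 39.909568786621094), 18.204065322875977) [498.1  62.2  28. ]
w4 [307.66585815 234.19033103] ((305.8402099609375, 233.35147094726562), (35.55205154418945, 36.22084426879883), 80.08392333984375) [496.4  63.6  28. ]
base [498.6  62.5  21.7] [0.1 0.1]
shift [ 49.6 213.9 147.8] turn [ 0.0003  0.0007 -0.0015] dist 265.0 F [0.3 0.2 0.5] w 87.8 t 4.05 p [460.4  95.4 181.8] q [ 0.18  0.29  2.01 -0.    0.84 -1.  ]
```

```bash
python3 -m inch '[[[6,24,10,0,0,0,100],[14,60,20,0,0,0,100],[22,96,35,0,0,0,100],[30,132,50,0,0,0,100],[38,165,55,0,0,0,100],[45,190,60,0,0,0,100],[49,208,60,0,0,0,100],[50,214,60,0,0,0,100],[50,214,60,0,0,0,100],[50,214,60,0,0,0,100],[50,214,60,0,0,0,100]]]' >/dev/null
python3 - <<'E'
from h import *
grab('wrist','w5'); delta((496.2,312,34),down(np.radians(67.6)))
for X in ((496,312,60),(496,312,12)): print(proj('w5',X))
E
python3 -c "
from h import *
im=cv2.imread('pics/w5.png');cv2.imwrite('pics/v5.png',im)"
```

```text
shift [-1.   0.8 87.9] turn [-0.0001  0.     -0.002 ] dist 88.0 F [-0.4  0.1 -1.7] w 88.3 t 5.2 p [494.9 311.7 121.9] q [ 0.54  0.53  1.79 -0.    0.82 -0.64]
[[322.57010256 221.16513112]]
[[322.24881853 203.34239215]]
```

View pics/v5.png

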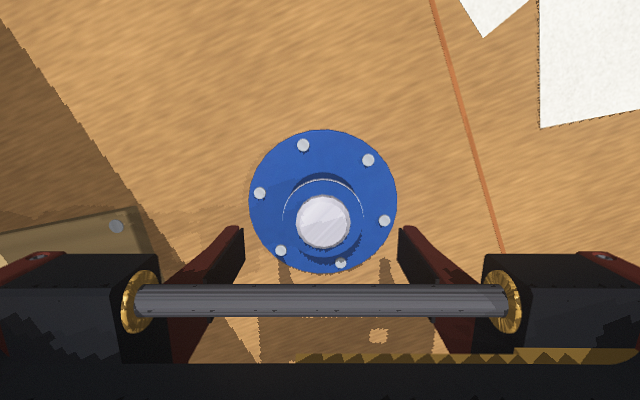

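The spigot is at (323,221), midway between the fingers and as projected. I descend and grip.

```bash
python3 -m inch '[[[0,0,15,0,0,0,100],[-1,1,35,0,0,0,100],[-1,1,55,0,0,0,100],[-1,1,70,0,0,0,100],[-1,1,80,0,0,0,100],[-1,1,86,0,0,0,100],[-1,1,87,0,0,0,100],[-1,1,87,0,0,0,100],[-1,1,87,0,0,0,75],[-1,1,87,0,0,0,60],[-1,1,87,0,0,0,50],[-1,1,87,0,0,0,40],[-1,1,87,0,0,0,40],[-1,1,87,0,0,0,40],[-1,1,87,0,0,0,40]]]'
```

```text
t: 6.7
ee_pos: [496.2, 313.2, 35.0]
orientation: [0.612, 3.081, -0.0]
ft_force: [-1.1, -1.7, 5.4]
width: 59.9
grasp_force: 30.0
```

```bash
python3 -m inch '[[[0,0,-3,0,0,0,40],[0,0,-10,0,0,0,40],[0,0,-22,0,0,0,40],[0,0,-36,0,0,0,40],[0,0,-50,0,0,0,40],[0,0,-60,0,0,0,40],[0,0,-65,0,0,0,40],[0,0,-65,0,0,0,40],[0,0,-65,0,0,0,40]]]'
python3 - <<'E'
from h import *
grab('wrist','w6'); o=status.get_obs(); p=o['ee_pos']; z=p[2]-35
im=cv2.imread('pics/w6.png'); hsv=cv2.cvtColor(cv2.GaussianBlur(im,(3,3),0),cv2.COLOR_BGR2HSV)
m=cv2.inRange(hsv,np.array((100,100,30)),np.array((130,255,255)))
c=max(cv2.findContours(m,0,cv2.CHAIN_APPROX_NONE)[0],key=cv2.contourArea)[:,0]
c=c[c[:,1]<235]; print(c.min(0),c.max(0),len(c))
W=np.array([atz('w6',q,z+12)[:2] for q in c.astype(float)])
from scipy.optimize import least_squares
# robust circle fit, radius fixed 65, on the outer arc (upper part)
f=lambda s:np.hypot(W[:,0]-s[0],W[:,1]-s[1])-65
s=least_squares(f,p[:2],loss='soft_l1',f_scale=.5); R0=R.from_rotvec(o['orientation'])
print(s.x,p, 'off tool',R0.inv().apply([*(s.x-p[:2]),0]).round(2), np.median(np.abs(s.fun)))
cv2.imwrite('pics/v6.png',im)
E
```

```text
t: 7.6
ee_pos: [495.9, 313.1, 99.5]
orientation: [-0.611, -3.081, 0.0]
ft_force: [-0.4, 0.7, -6.7]
width: 59.8
grasp_force: 30.0
[212 133] [429 234] 466
[499.68694306 310.91433326] [495.79120204 313.00820976  99.23110638] off tool [-4.4  -0.45 -0.  ] 1.0565808725205592
```

View pics/v6.png

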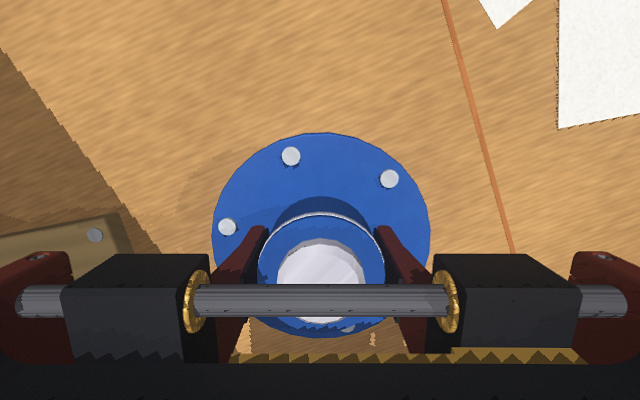

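The hub is held level with the flange outline spanning 211–430, so it is centred (about 321). Next I carry it over the base: −96 mm in tool x, −230 mm in tool y.

```bash
python3 -m inch '[[[-2,-5,0,0,0,0,40],[-8,-19,0,0,0,0,40],[-17,-41,0,0,0,0,40],[-28,-68,0,0,0,0,40],[-40,-97,0,0,0,0,40],[-52,-126,0,0,0,0,40],[-64,-154,0,0,0,0,40],[-75,-180,0,0,0,0,40],[-84,-202,0,0,0,0,40],[-91,-218,0,0,0,0,40],[-95,-227,0,0,0,0,40],[-96,-230,0,0,0,0,40],[-96,-230,0,0,0,0,40],[-96,-230,0,0,0,0,40],[-96,-230,0,0,0,0,40]]]'
python3 - <<'E'
from h import *
grab('wrist','w7'); delta((496.5,63.7,53))
E
```

```text
t: 9.15
ee_pos: [497.1, 64.7, 99.7]
orientation: [0.61, 3.082, 0.0]
ft_force: [-0.3, 1.3, -6.5]
width: 59.3
grasp_force: 30.0
shift [ 0.2 -1.2 46.7] turn [0. 0. 0.] dist 47.0 F [-0.1  0.5 -6.5] w 59.7 t 9.2 p [497.1  64.7  99.7] q [ 0.11  0.47  1.99  0.    0.69 -1.07]
```

```bash
python3 -m inch '[[[0,0,5,0,0,0,40],[0,-1,15,0,0,0,40],[0,-1,25,0,0,0,40],[0,-1,31,0,0,0,40],[0,-1,34,0,0,0,40],[0,-1,35,0,0,0,40],[0,-1,36,0,0,0,40],[0,-1,37,0,0,0,40],[0,-1,38,0,0,0,40],[0,-1,38,0,0,0,40]]]'
python3 -m inch '[[[0,0,1,0,0,0,40],[0,0,2,0,0,0,40],[0,0,2,0,0,0,40]]]'
```

```text
t: 10.2
ee_pos: [496.8, 63.1, 61.8]
orientation: [0.612, 3.081, 0.0]
ft_force: [-0.2, 0.3, -6.9]
width: 60.0
grasp_force: 30.0
t: 10.5
ee_pos: [496.6, 63.1, 59.6]
orientation: [-0.611, -3.081, 0.0]
ft_force: [0.3, -0.1, -8.1]
width: 59.8
grasp_force: 30.0
```

```bash
python3 -m inch '[[[0,0,1,0,0,0,40],[0,0,2,0,0,0,40],[0,0,3,0,0,0,40],[0,0,4,0,0,0,40],[0,0,4,0,0,0,40]]]'
python3 -m inch '[[[0,0,1,0,0,0,40],[0,0,2,0,0,0,40],[0,0,2.5,0,0,0,40],[0,0,2.5,0,0,0,40]]]'
```

```text
t: 11.0
ee_pos: [496.6, 63.1, 55.5]
orientation: [-0.611, -3.081, 0.0]
ft_force: [0.2, -0.6, -6.7]
width: 59.6
grasp_force: 30.0
t: 11.4
ee_pos: [496.6, 63.1, 53.1]
orientation: [-0.611, -3.081, 0.0]
ft_force: [0.6, 0.5, -7.9]
width: 59.3
grasp_force: 30.0
```

```bash
python3 -m inch '[[[0,0,0.5,0,0,0,40],[0,0,0.5,0,0,0,40]]]' | sed -n '2p;4p'
python3 -m inch '[[[0,0,0.5,0,0,0,40],[0,0,0.5,0,0,0,40]]]'| sed -n '2p;4p'
```

```text
ee_pos: [496.7, 63.1, 53.0]
ft_force: [-2.0, -0.7, -0.7]
ee_pos: [496.7, 63.1, 53.0]
ft_force: [-3.7, 0.5, 6.6]
```

Contact at exactly 18 mm above the bench grasp height, so the blue hub is seated. I release and rise.

```bash
python3 -m inch '[[[0,0,0,0,0,0,50],[0,0,0,0,0,0,70],[0,0,0,0,0,0,100],[0,0,0,0,0,0,100],[0,0,0,0,0,0,100],[0,0,-10,0,0,0,100],[0,0,-30,0,0,0,100],[0,0,-60,0,0,0,100],[0,0,-95,0,0,0,100],[0,0,-120,0,0,0,100],[0,0,-128,0,0,0,100],[0,0,-128,0,0,0,100],[0,0,-128,0,0,0,100]]]'
python3 - <<'E'
from h import *
grab('wrist','w8'); grab('top','t2'); grab('scene','s2'); delta((496.6,63.1,181))
u=proj('w8',(496.6,63.1,78))[0]; e=disc('w8',u,(0,0,150),(180,70,255)); print(u,e,atz('w8',e[0],78))
# tray geometry
th=np.radians(-20); ax=np.array([-np.sin(np.radians(25))*np.cos(th),-np.sin(np.radians(25))*np.sin(th),np.cos(np.radians(25))])
print(ax)
E
```

```text
t: 13.1
ee_pos: [496.1, 63.0, 179.4]
orientation: [-0.611, -3.08, 0.001]
ft_force: [0.2, 0.5, 0.0]
width: 87.9
grasp_force: 0.0
shift [-0.6  0.4 -2.2] turn [0. 0. 0.] dist 2.0 F [0.6 0.7 0.4] w 87.9 t 13.25 p [495.9  63.  178.8] q [ 0.1   0.33  1.95 -0.    0.86 -1.08]
[321.65790011 205.65963011] ((320.592041015625, 207.96453857421875), (38.16132736206055, 40.0727424621582), 101.42874145507812) [498.11182077  61.51118845  78.        ]
[-0.39713126  0.14454396  0.90630779]
```

```bash
cat >> h.py <<'E'
def tiltR(yaw,tilt=np.radians(25)):
    a=np.array([-np.sin(tilt)*np.cos(yaw),-np.sin(tilt)*np.sin(yaw),np.cos(tilt)]); y=np.array([-np.sin(yaw),np.cos(yaw),0])
    return a,R.from_matrix(np.array([np.cross(y,-a),y,-a]).T)
E
python3 - <<'E'
from h import *
a,Rt=tiltR(np.radians(-20)); top=np.array([456.8,-340,116.6])
delta(top+100.8*a,Rt)
E
```

```text
shift [ -75.2 -389.2  -28.8] turn [-0.0105 -0.4386 -0.0418] dist 397.0 F [0.6 0.7 0.4] w 87.9 t 13.25 p [495.9  63.  178.8] q [ 0.1   0.33  1.95 -0.    0.86 -1.08]
```

```bash
python3 -m inch '[[[-4,-20,-10,0,0,0,100],[-10,-50,-20,0,-0.03,0,100],[-17,-90,-30,0,-0.08,-0.01,100],[-25,-130,-40,0,-0.14,-0.01,100],[-33,-170,-40,-0.005,-0.2,-0.02,100],[-41,-210,-40,-0.005,-0.26,-0.025,100],[-49,-250,-40,-0.01,-0.32,-0.03,100],[-57,-290,-36,-0.01,-0.38,-0.04,100],[-64,-325,-32,-0.01,-0.42,-0.042,100],[-70,-358,-29,-0.0105,-0.4386,-0.042,100],[-74,-380,-29,-0.0105,-0.4386,-0.042,100],[-75,-389,-29,-0.0105,-0.4386,-0.042,100],[-75,-389,-29,-0.0105,-0.4386,-0.042,100],[-75,-389,-29,-0.0105,-0.4386,-0.042,100],[-75,-389,-29,-0.0105,-0.4386,-0.042,100]]]'
python3 - <<'E'
from h import *
grab('wrist','w9'); a,Rt=tiltR(np.radians(-20)); top=np.array([456.8,-340,116.6])
delta(top+100.8*a,Rt); u=proj('w9',top)[0]; e=disc('w9',u,(0,0,120),(180,60,255)); print(u,e)
x,er=tri([('w9',e[0]),('top',(449.6,261.6)),('scene',(319.6,122.6))]);print(x,er)
cv2.imwrite('pics/v9.png',cv2.imread('pics/w9.png'))
E
```

```text
t: 14.75
ee_pos: [417.7, -323.8, 208.9]
orientation: [0.469, 2.667, -0.102]
ft_force: [0.4, -0.6, -0.5]
width: 87.3
grasp_force: 0.0
shift [ 0.8 -1.8  0.8] turn [0.002  0.0019 0.001 ] dist 2.0 F [-0.3 -0.2  0.1] w 88.0 t 14.8 p [ 417.7 -323.9  209.1] q [-0.78  0.21  2.13  0.43  0.44 -2.36]
[318.86639761 204.20097322] ((319.6402893066406, 201.7891082763672), (44.749935150146484, 45.17100143432617), 88.25595092773438)
[ 458.86186772 -340.44522944  110.61825276] [np.float64(0.4249926053962642), np.float64(0.9370205621769415), np.float64(0.94058646762168)]
```

View pics/v9.png

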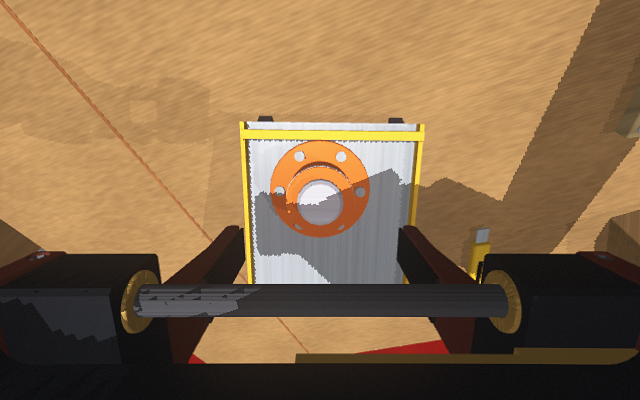

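w9 shows the orange hub at (320,202), its flange against the lip, tray edges parallel to the picture so the yaw is right. Joint 6 is near its limit here, so I turn the hand half a turn, which also gives a second view.

```bash
python3 -m inch '[[[0,0,0,0,0,0.06,100],[0,0,0,0,0,0.2,100],[0,0,0,0,0,0.34,100],[0,0,0,0,0,0.48,100],[0,0,0,0,0,0.62,100],[0,0,0,0,0,0.76,100],[0,0,0,0,0,0.9,100],[0,0,0,0,0,1.04,100],[0,0,0,0,0,1.18,100],[0,0,0,0,0,1.32,100],[0,0,0,0,0,1.46,100],[0,0,0,0,0,1.6,100],[0,0,0,0,0,1.74,100],[0,0,0,0,0,1.88,100],[0,0,0,0,0,2.02,100],[0,0,0,0,0,2.16,100],[0,0,0,0,0,2.3,100],[0,0,0,0,0,2.44,100],[0,0,0,0,0,2.58,100],[0,0,0,0,0,2.72,100]]]' >/dev/null
python3 -m inch '[[[0,0,0,0,0,0.14,100],[0,0,0,0,0,0.28,100],[0,0,0,0,0,0.38,100],[0,0,0,0,0,0.4216,100],[0,0,0,0,0,0.4216,100],[0,0,0,0,0,0.4216,100],[0,0,0,0,0,0.4216,100]]]'
python3 - <<'E'
from h import *
grab('wrist','w10'); a,Rt=tiltR(np.radians(-20)); F=Rt*R.from_rotvec([0,0,np.pi]); top=np.array([456.8,-340,116.6])
delta(top+100.8*a,F); u=proj('w10',top)[0]; e=disc('w10',u,(0,0,120),(180,60,255)); print(u,e)
e9=disc('w9',(319,203),(0,0,120),(180,60,255))
x,er=tri([('w10',e[0]),('w9',e9[0])]);print('tri',x,er)
for n,q in(('w9',e9[0]),('w10',e[0])):
    c,v=ray(n,q); X=c+v*((top-c)@a)/(v@a); print(n,X.round(1),'in unflipped tool axes rel top',Rt.inv().apply(X-top).round(2))
cv2.imwrite('pics/v10.png',cv2.imread('pics/w10.png'))
E
```

```text
t: 17.5
ee_pos: [417.7, -324.7, 209.2]
orientation: [2.95, -0.518, 0.658]
ft_force: [-0.6, 0.2, 0.1]
width: 87.8
grasp_force: 0.0
shift [-1.   0.9  0.9] turn [-0.0012 -0.0024  0.0008] dist 2.0 F [1.1 0.3 0.3] w 87.9 t 17.55 p [ 417.6 -324.8  209.2] q [-0.78  0.21  2.13  0.43  0.44  0.78]
[321.3526303 206.2863996] ((320.6101379394531, 203.31558227539062), (44.81700134277344, 45.29456329345703), 127.85729217529297)
tri [ 460.63039266 -340.71945714  108.90378548] [np.float64(0.0009457484043713493), np.float64(0.0009457484043624705)]
w9 [ 455.2 -338.7  115.7] in unflipped tool axes rel top [ 2.09  0.65 -0.  ]
w10 [ 459.2 -340.2  117.7] in unflipped tool axes rel top [-2.58  0.62  0.  ]
```

View pics/v10.png

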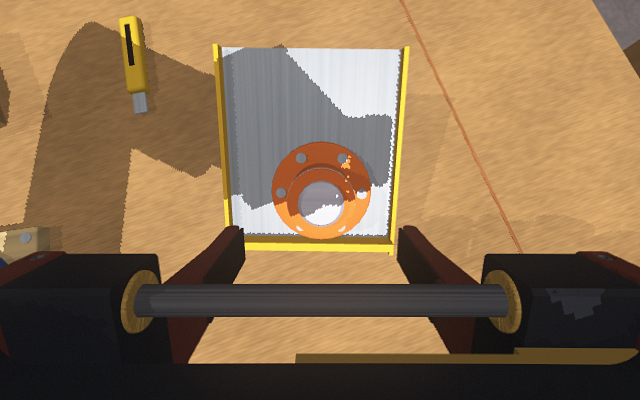

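w10 shows the orange hub at (321,203), clear of both side edges. The two opposite views give a camera bias of +2.3 mm in tool x. I descend along the tool axis in two steps.

```bash
python3 -m inch '[[[0,0,10,0,0,0,100],[-0.7,0.3,30,0,0,0,100],[-0.7,0.3,55,0,0,0,100],[-0.7,0.3,78,0,0,0,100],[-0.7,0.3,95,0,0,0,100],[-0.7,0.3,105,0,0,0,100],[-0.7,0.3,110,0,0,0,100],[-0.7,0.3,110,0,0,0,100],[-0.7,0.3,110,0,0,0,100]]]'
python3 - <<'E'
from h import *
a,Rt=tiltR(np.radians(-20)); F=Rt*R.from_rotvec([0,0,np.pi]); top=np.array([456.8,-340,116.6])+Rt.apply([-.25,.63,0])
delta(top-25*a,F)
E
```

```text
t: 18.45
ee_pos: [460.7, -341.0, 109.3]
orientation: [2.95, -0.52, 0.658]
ft_force: [0.0, 0.1, 0.4]
width: 88.0
grasp_force: 0.0
shift [-0.3 -0.2 16.7] turn [-0.001  -0.0023 -0.0002] dist 17.0 F [0.  0.1 0.4] w 88.0 t 18.45 p [ 460.7 -341.   109.3] q [-0.74  0.46  2.09  0.73  0.25  0.5 ]
```

```bash
python3 -m inch '[[[0,0,4,0,0,0,100],[0,0,8,0,0,0,100],[0,0,12,0,0,0,100],[0,0,15,0,0,0,100],[0,0,16.5,0,0,0,100],[0,0,16.5,0,0,0,100],[0,0,16.5,0,0,0,100]]]'
python3 - <<'E'
from h import *
a,Rt=tiltR(np.radians(-20)); F=Rt*R.from_rotvec([0,0,np.pi]); top=np.array([456.8,-340,116.6])+Rt.apply([-.25,.63,0])
delta(top-25*a,F)
E
```

```text
t: 19.15
ee_pos: [467.3, -343.3, 94.3]
orientation: [2.95, -0.52, 0.658]
ft_force: [0.4, -0.0, 0.4]
width: 87.9
grasp_force: 0.0
shift [-0.3 -0.2  0.1] turn [-0.0011 -0.0022 -0.0003] dist 0.0 F [ 0.4 -0.   0.4] w 87.9 t 19.15 p [ 467.3 -343.3   94.3] q [-0.73  0.49  2.08  0.8   0.23  0.43]
```

No contact and the pose is as planned, so I close. Next comes a short lift along the tool axis.

```bash
python3 -m inch '[[[0,0,0,0,0,0,75],[0,0,0,0,0,0,60],[0,0,0,0,0,0,50],[0,0,0,0,0,0,40],[0,0,0,0,0,0,40],[0,0,0,0,0,0,40],[0,0,0,0,0,0,40],[0,0,0,0,0,0,40]]]'
python3 -m inch '[[[0,0,-2,0,0,0,40],[0,0,-6,0,0,0,40],[0,0,-12,0,0,0,40],[0,0,-22,0,0,0,40],[0,0,-35,0,0,0,40],[0,0,-48,0,0,0,40],[0,0,-60,0,0,0,40],[0,0,-70,0,0,0,40],[0,0,-76,0,0,0,40],[0,0,-78,0,0,0,40],[0,0,-78,0,0,0,40],[0,0,-78,0,0,0,40]]]'
python3 - <<'E'
from h import *
grab('wrist','w11'); cv2.imwrite('pics/v11.png',cv2.imread('pics/w11.png'))
delta((497,63,200),down(np.radians(-112.4))); delta((497,63,200),down(np.radians(-110)))
E
```

```text
t: 19.95
ee_pos: [467.3, -343.3, 94.4]
orientation: [2.95, -0.52, 0.658]
ft_force: [-2.0, 1.2, 2.0]
width: 59.6
grasp_force: 30.0
t: 21.15
ee_pos: [436.1, -332.0, 164.6]
orientation: [2.951, -0.52, 0.657]
ft_force: [0.8, -0.2, -5.1]
width: 59.9
grasp_force: 30.0
shift [ -55.6 -392.1  -64.6] turn [-0.0106 -0.438   0.0412] dist 401.0 F [ 1.  -1.  -4.6] w 59.3 t 21.2 p [ 436.1 -332.   164.5] q [-0.76  0.32  2.12  0.53  0.35  0.69]
shift [ -55.6 -392.1  -64.6] turn [-0.0014 -0.4381 -0.    ] dist 401.0 F [ 1.  -1.  -4.6] w 59.3 t 21.2 p [ 436.1 -332.   164.5] q [-0.76  0.32  2.12  0.53  0.35  0.69]
```

View pics/v11.png

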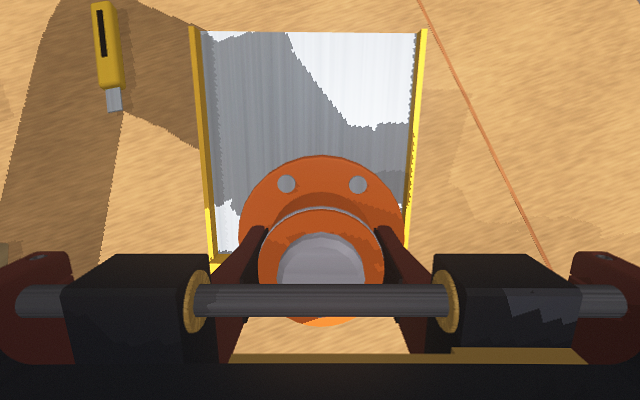

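The orange hub is held square to the tool at the same grip height as the blue was. Before placing, I carry it upright near the stack and view the blue spigot from this flipped side.

Run:
```python
from h import *
delta((443.6,82,200),down(np.radians(-110)))
for n in('w6','w11'):
    pass
t=disc('t2',proj('t2',(500,61.5,78))[0],(0,0,60),(180,110,255),14); print(t, atz('t2',t[0],78), atz('top',(294.1,250.4),28), atz('top',(200.9,250.4),60))
```

```text
shift [-107.  -391.7  -88.7] turn [-0.0014 -0.4381 -0.    ] dist 416.0 F [ 1.  -1.  -4.6] w 59.3 t 21.2 p [ 436.1 -332.   164.5] q [-0.76  0.32  2.12  0.53  0.35  0.69]
((292.9350891113281, 247.76187133789062), (27.231462478637695, 27.96233367919922), 72.4546890258789) [502.66553412  62.04677962  78.        ] [498.90772531  61.13287649  28.        ] [498.45389657 309.05808014  60.        ]
```

```bash
python3 -m inch '[[[-2,-6,-3,0,0,0,40],[-6,-20,-8,0,-0.02,0,40],[-11,-40,-14,0,-0.05,0,40],[-18,-66,-20,0,-0.09,0,40],[-26,-96,-27,0,-0.13,0,40],[-35,-128,-35,0,-0.17,0,40],[-44,-160,-43,0,-0.21,0,40],[-53,-194,-50,0,-0.25,0,40],[-62,-228,-57,0,-0.29,0,40],[-71,-262,-64,0,-0.33,0,40],[-80,-294,-70,0,-0.37,0,40],[-88,-324,-76,0,-0.4,0,40],[-95,-350,-81,0,-0.42,0,40],[-101,-370,-85,-0.0014,-0.435,0,40],[-105,-384,-88,-0.0014,-0.438,0,40],[-107,-391,-88.7,-0.0014,-0.438,0,40],[-107,-391.7,-88.7,-0.0014,-0.438,0,40],[-107,-391.7,-88.7,-0.0014,-0.438,0,40],[-107,-391.7,-88.7,-0.0014,-0.438,0,40]]]'
python3 - <<'E'
from h import *
grab('wrist','w12'); cv2.imwrite('pics/v12.png',cv2.imread('pics/w12.png'))
u=proj('w12',(499.7,61.5,78))[0]; print(u); e=disc('w12',u,(0,0,130),(180,70,255),45); print(e,atz('w12',e[0],78))
delta((499.7,61.5,200),down(np.radians(-110)))
E
```

```text
t: 23.1
ee_pos: [443.4, 81.3, 200.1]
orientation: [3.093, -0.547, 0.001]
ft_force: [0.1, 0.2, -4.6]
width: 59.3
grasp_force: 30.0
[319.21571528 131.04545603]
((319.4302673339844, 131.34825134277344), (45.5162467956543, 46.49758529663086), 6.65635871887207) [499.40103655  61.41483642  78.        ]
shift [59.6 -0.7  0.2] turn [ 0.0004 -0.0006 -0.001 ] dist 60.0 F [-0.3 -0.5 -4.4] w 59.6 t 23.15 p [443.5  81.3 200.2] q [ 0.16  0.23  2.04 -0.    0.88  2.08]
```

View pics/v12.png

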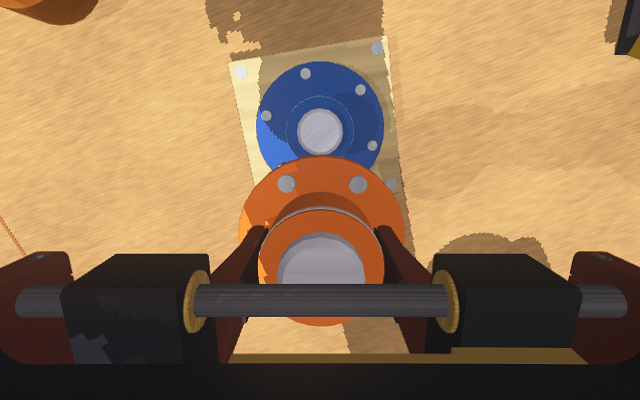

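w12 shows the blue hub seated on the base, its spigot at (319,131), and the orange hub held square. The blue axis is at about (499.3,61.6). I move over it and descend to just above.

```bash
python3 -m inch '[[[3,0,0,0,0,0,40],[12,0,0,0,0,0,40],[25,0,5,0,0,0,40],[38,0,15,0,0,0,40],[49,0,28,0,0,0,40],[56,-0.7,44,0,0,0,40],[59,-0.7,58,0,0,0,40],[59.4,-0.7,70,0,0,0,40],[59.4,-0.7,77,0,-0.0006,0,40],[59.4,-0.7,80,0,-0.0006,0,40],[59.4,-0.7,80,0,-0.0006,0,40],[59.4,-0.7,80,0,-0.0006,0,40]]]'
python3 - <<'E'
from h import *
grab('wrist','w13'); grab('scene','s3'); grab('top','t3'); delta((499.5,61.5,103),down(np.radians(-110)))
s=cv2.imread('pics/s3.png'); u=proj('s3',(499,62,80))[0].astype(int); c=s[u[1]-50:u[1]+50,u[0]-60:u[0]+60]
cv2.imwrite('pics/v13.png',cv2.resize(c,None,fx=5,fy=5,interpolation=cv2.INTER_CUBIC))
E
```

```text
t: 24.35
ee_pos: [499.9, 62.4, 120.7]
orientation: [3.094, -0.545, 0.001]
ft_force: [-0.2, -0.4, -5.0]
width: 59.3
grasp_force: 30.0
shift [-0.3  1.  17.9] turn [-0.0002 -0.0011  0.    ] dist 18.0 F [-0.5  0.2 -4.3] w 59.3 t 24.5 p [500.1  62.3 120.9] q [ 0.1   0.43  1.97 -0.    0.73  2.02]
```

View pics/v13.png

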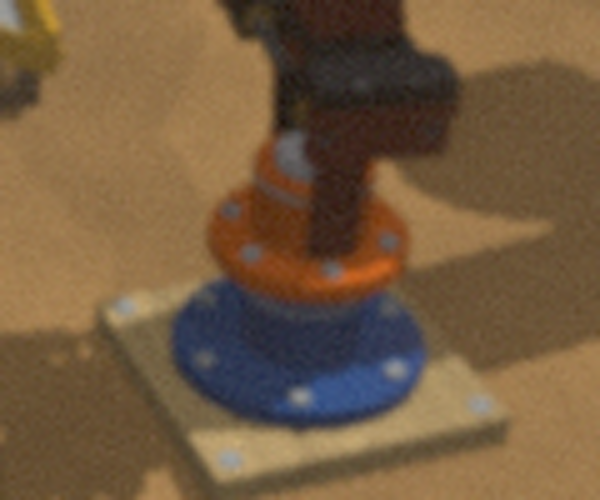

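Run:
```python
from h import *
a=proj('s3',(499.3,61.6,30))[0];b=proj('s3',(499.3,61.6,98))[0];print((b-a)*5, (proj('s3',(500.3,61.6,98))[0]-b)*5,(proj('s3',(499.3,62.6,98))[0]-b)*5)
def fit(lo,hi,c,r):
    e=disc('s3',c,lo,hi,r); return e
u=proj('s3',(499,62,80))[0].astype(int); print(fit((0,130,40),(18,255,255),u,30),fit((100,90,20),(130,255,255),u+[0,15],40))
```

```text
[  11.22936727 -112.1067783 ] [-1.63310932  0.53955762] [1.21691639 0.95290815]
((387.9795837402344, 187.50315856933594), (39.604957580566406, 47.110862731933594), 83.19641876220703) ((383.91424560546875, 215.9113311767578), (26.425716400146484, 47.66272735595703), 96.95118713378906)
```

```bash
python3 -m inch '[[[-0.3,0.8,2,0,-0.001,0,40],[-0.3,0.8,4,0,-0.001,0,40],[-0.3,0.8,6,0,-0.001,0,40],[-0.3,0.8,7,0,-0.001,0,40],[-0.3,0.8,8,0,-0.001,0,40],[-0.3,0.8,8,0,-0.001,0,40]]]' | sed -n '2p;4p'
python3 -m inch '[[[0,0,1,0,0,0,40],[0,0,2,0,0,0,40],[0,0,2,0,0,0,40]]]' | sed -n '2p;4p'
python3 -m inch '[[[0,0,1,0,0,0,40],[0,0,2,0,0,0,40],[0,0,2,0,0,0,40]]]' | sed -n '2p;4p'
```

```text
ee_pos: [499.0, 61.6, 112.1]
ft_force: [-0.9, -0.4, -4.9]
ee_pos: [499.1, 61.6, 110.2]
ft_force: [0.1, -0.1, -4.6]
ee_pos: [499.1, 61.6, 108.2]
ft_force: [0.7, 0.3, -5.1]
```

```bash
python3 -m inch '[[[0,0,1,0,0,0,40],[0,0,2,0,0,0,40],[0,0,2,0,0,0,40]]]' | sed -n '2p;4p'
python3 -m inch '[[[0,0,1,0,0,0,40],[0,0,2,0,0,0,40],[0,0,2,0,0,0,40]]]' | sed -n '2p;4p'
python3 -m inch '[[[0,0,0.5,0,0,0,40],[0,0,0.5,0,0,0,40]]]' | sed -n '2p;4p'
```

```text
ee_pos: [499.1, 61.6, 106.2]
ft_force: [1.2, 0.6, -5.3]
ee_pos: [499.3, 61.6, 105.2]
ft_force: [-4.3, -0.7, 7.3]
ee_pos: [499.2, 61.6, 105.2]
ft_force: [-6.1, -1.7, 13.3]
```

Contact at 105.2, where the grip height of about 36–37 puts the face at the shoulder. I relieve the load, release and rise, then check the height by measurement.

```bash
python3 -m inch '[[[0,0,-1,0,0,0,40],[0,0,-1,0,0,0,40],[0,0,-1,0,0,0,50],[0,0,-1,0,0,0,70],[0,0,-1,0,0,0,100],[0,0,-1,0,0,0,100],[0,0,-1,0,0,0,100],[0,0,-10,0,0,0,100],[0,0,-30,0,0,0,100],[0,0,-55,0,0,0,100],[0,0,-80,0,0,0,100],[0,0,-98,0,0,0,100],[0,0,-103,0,0,0,100],[0,0,-103,0,0,0,100],[0,0,-103,0,0,0,100]]]'
python3 - <<'E'
from h import *
grab('wrist','w14'); grab('scene','s4'); grab('top','t4'); delta((499,62,228))
def m(n,X,lo,hi,r):
    try: return disc(n,proj(n,X)[0],lo,hi,r)
    except Exception as ex: return ((0,0),(0,0),0)
for n,X,lo in (('s2',(499.3,61.6,78),(0,0,110)),('s4',(499.3,61.6,128),(0,0,110)),('t2',(499.3,61.6,78),(0,0,70)),('t4',(499.3,61.6,128),(0,0,70)),('w8',(499.3,61.6,78),(0,0,150)),('w14',(499.3,61.6,128),(0,0,130))):
    print(n,proj(n,X)[0].round(1),[np.round(q,1) for q in m(n,X,lo,(180,80,255),16 if n[0] in 'st' else 40)])
print('px/mm z', proj('s4',(499.3,61.6,129))-proj('s4',(499.3,61.6,128)))
E
```

```text
t: 28.0
ee_pos: [498.7, 61.5, 206.2]
orientation: [3.093, -0.546, -0.003]
ft_force: [-0.5, 0.2, -0.3]
width: 87.7
grasp_force: 0.0
shift [  0.1  -0.6 -22.2] turn [0. 0. 0.] dist 22.0 F [-0.2 -0.3 -1. ] w 87.9 t 28.15 p [498.6  61.5 205.8] q [0.1  0.29 1.92 0.   0.92 2.02]
s2 [385.5 197. ] [array([385.6, 197. ]), array([ 7.7, 15.1]), np.float64(96.5)]
s4 [387.2 179.8] [array([387.4, 180.2]), array([ 7.2, 13.1]), np.float64(93.9)]
t2 [293.1 249. ] [array([292.7, 246.3]), array([25.2, 33.1]), np.float64(84.1)]
t4 [292.2 247.7] [array([291.7, 244.2]), array([25. , 33.2]), np.float64(82.7)]
w8 [321.2 209.2] [array([320.6, 208. ]), array([38.2, 40.1]), np.float64(101.4)]
w14 [319.6 212.4] [array([320.5, 211.1]), array([47.9, 50.7]), np.float64(90.4)]
px/mm z [[ 0.0352988  -0.35120867]]
```

Run:
```python
from h import *
O=((0,120,30),(16,255,255)); B=((100,90,20),(130,255,255))
def f(n,X,rng,r,z,s):
    e=disc(n,proj(n,X)[0],*rng,r); p=atz(n,e[0],z)[:2]; q=atz(n,s,z+48)[:2]; print(n,np.round(e[0],1),np.round(e[1],1),'flange',p.round(1),'spigot',q.round(1),'lean deg',np.degrees((q-p)/48).round(1))
f('w8',(499,62,30),B,95,29,(320.6,208)); f('w14',(499,62,80),O,90,79,(320.5,211.1)); f('w5',(498,311,12),B,95,11,(323,221))
for n in('w8','w14'):print(n,atz(n,disc(n,proj(n,(499,62,30))[0],*B,110)[0],29))
# scene: orange and blue flange ellipses against expectation
for n,z,rng,r in(('s4',79,O,26),('s2',29,B,34)):
    e=disc(n,proj(n,(499.3,61.6,z))[0],*rng,r); t=np.linspace(0,6.28,60); rad=50 if n=='s4' else 65
    P=proj(n,np.c_[499.3+rad*np.cos(t),61.6+rad*np.sin(t),np.full(60,z-11)]); Q=proj(n,np.c_[499.3+rad*np.cos(t),61.6+rad*np.sin(t),np.full(60,z+1)])
    m=cv2.inRange(cv2.cvtColor(cv2.imread(f'pics/{n}.png'),cv2.COLOR_BGR2HSV),np.array(rng[0]),np.array(rng[1])); k=np.zeros_like(m); cv2.circle(k,tuple(int(x) for x in proj(n,(499.3,61.6,z))[0]),r+25,255,-1)
    c=max(cv2.findContours(m&k,0,1)[0],key=cv2.contourArea)[:,0]
    print(n,'seen L,R,bottom',c[:,0].min(),c[:,0].max(),c[:,1].max(),'expected',P[:,0].min().round(1),P[:,0].max().round(1),P[:,1].max().round(1))
```

```text
w8 [321.  191.1] [125.4 128.6] flange [495.3  63.1] spigot [498.4  61.4] lean deg [ 3.8 -2. ]
w14 [320.6 194.9] [106.1 107.8] flange [500.6  60.3] spigot [499.8  60.7] lean deg [-1.   0.5]
w5 [322.4 201.1] [143.1 147.8] flange [494.4 312.8] spigot [496.3 312.2] lean deg [ 2.2 -0.7]
w8 [495.26387851  63.09587949  29.        ]
w14 [502.30350982  60.38624574  29.        ]
s4 seen L,R,bottom 335 435 223 expected 365.1 405.3 211.8
s2 seen L,R,bottom 360 408 229 expected 358.2 409.1 232.0
```

Run:
```python
from h import *
def out(n,z,lo,hi,rad):
    im=cv2.imread(f'pics/{n}.png'); im=cv2.resize(im,None,fx=4,fy=4,interpolation=cv2.INTER_CUBIC)
    m=cv2.inRange(cv2.cvtColor(im,cv2.COLOR_BGR2HSV),np.array(lo),np.array(hi)); m=cv2.morphologyEx(m,cv2.MORPH_OPEN,np.ones((5,5)))
    k=np.zeros_like(m); u=proj(n,(499.3,61.6,z+20))[0]*4; cv2.circle(k,tuple(int(x) for x in u),160,255,-1)
    c=max(cv2.findContours(m&k,0,1)[0],key=cv2.contourArea)[:,0]/4-.4
    t=np.linspace(0,6.28,90); P=proj(n,np.vstack([np.c_[499.3+rad*np.cos(t),61.6+rad*np.sin(t),np.full(90,h)] for h in(z,z+12)]))
    # bottom edge of outline at three columns
    r=[]
    for d in(-12,-6,0,6,12):
        uc=(P[:,0].min()+P[:,0].max())/2+d; r.append((round(c[np.abs(c[:,0]-uc)<.6][:,1].max(),1),round(P[:90][np.abs(P[:90,0]-uc)<1.5][:,1].max(),1)))
    print(n,'L/R',c[:,0].min(),c[:,0].max(),P[:,0].min().round(1),P[:,0].max().round(1),'bottom seen/exp',r)
for s in(150,175,200): out('s4',68,(2,s,60),(14,255,255),50)
out('s2',18,(100,90,20),(130,255,255),65); out('s4',18,(100,90,20),(130,255,255),65)
```

```text
s4 L/R 365.85 406.1 365.1 405.8 bottom seen/exp [(np.float64(207.4), np.float64(209.0)), (np.float64(209.4), np.float64(211.1)), (np.float64(210.8), np.float64(211.8)), (np.float64(210.6), np.float64(211.7)), (np.float64(209.1), np.float64(210.4))]
s4 L/R 366.35 405.6 365.1 405.8 bottom seen/exp [(np.float64(206.8), np.float64(209.0)), (np.float64(208.8), np.float64(211.1)), (np.float64(210.6), np.float64(211.8)), (np.float64(210.1), np.float64(211.7)), (np.float64(208.6), np.float64(210.4))]Traceback (most recent call last):
  File "<stdin>", line 13, in <module>
  File "<stdin>", line 11, in out
    return umr_maximum(a, axis, None, out, keepdims, initial, where)
ValueError: zero-size array to reduction operation maximum which has no identity
```

Image heights are ambiguous to about 2 mm, so I probe the orange spigot's top lightly with shut fingers (expected contact at TCP z = 128 + 19 = 147).

```bash
python3 -m inch '[[[0,0,3,0,0,0,50],[0,0,10,0,0,0,0],[0,0,20,0,0,0,0],[0,0,32,0,0,0,0],[0,0,42,0,0,0,0],[0,0,48,0,0,0,0],[0,0,51,0,0,0,0],[0,0,52,0,0,0,0],[0,0,52,0,0,0,0],[0,0,52,0,0,0,0]]]' 
python3 -m inch '[[[0,0,1,0,0,0,0],[0,0,2,0,0,0,0],[0,0,2,0,0,0,0]]]' | sed -n '2p;4p'
python3 -m inch '[[[0,0,1,0,0,0,0],[0,0,2,0,0,0,0],[0,0,2,0,0,0,0]]]' | sed -n '2p;4p'
```

```text
t: 29.15
ee_pos: [499.5, 61.6, 155.2]
orientation: [-3.094, 0.546, 0.0]
ft_force: [0.9, -0.2, -0.4]
width: 11.3
grasp_force: 0.0
ee_pos: [499.2, 61.6, 152.8]
ft_force: [0.2, -0.5, 0.5]
ee_pos: [499.1, 61.6, 150.6]
ft_force: [0.4, -0.3, 0.2]
```

```bash
python3 -m inch '[[[0,0,1,0,0,0,0],[0,0,2,0,0,0,0],[0,0,2,0,0,0,0]]]' | sed -n '2p;4p;5p'
python3 -m inch '[[[0,0,0.7,0,0,0,0],[0,0,0.7,0,0,0,0]]]' | sed -n '2p;4p'
python3 -m inch '[[[0,0,0.7,0,0,0,0],[0,0,0.7,0,0,0,0]]]' | sed -n '2p;4p'
```

```text
ee_pos: [499.1, 61.6, 148.6]
ft_force: [0.6, 0.7, -0.7]
width: 0.4
ee_pos: [499.1, 61.6, 148.0]
ft_force: [-0.0, -0.3, -0.5]
ee_pos: [499.2, 61.6, 147.4]
ft_force: [0.6, 0.1, 0.6]
```

```bash
python3 -m inch '[[[0,0,0.7,0,0,0,0],[0,0,0.7,0,0,0,0]]]' | sed -n '2p;4p'
python3 -m inch '[[[0,0,0.6,0,0,0,0],[0,0,0.6,0,0,0,0]]]' | sed -n '2p;4p'
```

```text
ee_pos: [499.3, 61.6, 147.3]
ft_force: [-1.9, 0.7, 8.0]
ee_pos: [499.3, 61.6, 147.3]
ft_force: [-4.9, -0.8, 15.1]
```

Contact at 147.3 puts the spigot top at 128.3 mm, so both hubs are fully home. I back off and hand in.

```bash
python3 -m inch '[[[0,0,-2,0,0,0,0],[0,0,-8,0,0,0,0],[0,0,-25,0,0,0,0],[0,0,-50,0,0,0,0],[0,0,-80,0,0,0,0],[0,0,-100,0,0,0,0],[0,0,-105,0,0,0,0],[0,0,-105,0,0,0,0],[0,0,-105,0,0,0,0],[0,0,-105,0,0,0,0]]]' | sed -n '1,4p'
python3 - <<'E'
from h import *
grab('scene','s5'); a=cv2.imread('pics/s4.png');b=cv2.imread('pics/s5.png')
u=proj('s5',(499.3,61.6,128))[0]; print(disc('s5',u,(0,0,110),(180,80,255),16)[0])
print(ctrl.close_job())
E
```

```text
t: 31.85
ee_pos: [498.5, 61.5, 249.8]
orientation: [3.093, -0.546, -0.005]
ft_force: [0.2, -0.2, -0.2]
(386.97955322265625, 180.28147888183594)
the job is handed in; nothing more can be done
None
```

The stack is packed and the job handed in at about 32 s. The blue hub is home on the base, and the orange hub is seated on it: a light touch put its spigot top at 128.3 mm, against 128 expected. Its level was checked only to about 2° from the camera. I viewed 11 pictures, one over the limit of 10, and the result of the judging is not known to me.

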